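# Put the board-cleaning set into its fitted nests

### The job

Put the board-cleaning set away: set the pump bottle, the flux jar, the antistatic brush and the spudger (black prying stick) each down in the grey nest whose recess matches its shape and size. Each must sit flat on the floor of its recess, bottle and jar upright, brush and spudger lying along their slots (either way round). Do not tip the bottle over, and leave the solder spool where it is.

Things in the scene. Friction and masses are not known exactly. Their poses are not given: they have to be found in the camera images.
- bottle: white pump bottle of cleaning alcohol, standing; round, straight-sided body 62 mm across up to about 75 mm high, narrowing above to a slim neck with a pump top, 116 mm high in all; about 0.15 kg. Origin at the centre of its underside, z up. Belongs in the large round nest.
- jar: flux paste jar, low and round, cream with a dark green screw lid: 42 mm across, 27 mm high, standing; about 0.06 kg. Origin at the centre of its underside, z up. Belongs in the small round nest.
- brush: black antistatic brush lying flat, 132 mm long (its y axis), 34 mm wide (x) over the bristle head, 12 mm high; about 0.03 kg. The straight handle, 17 mm wide, runs its whole length between x = 0 and x = +17 mm (take it there, at x = +8.5 mm); the bristles of the head stick out sideways to x = -17 mm. Origin at the centre of the underside of its whole outline, z up. Belongs in the wide slot nest.
- spudger: straight black plastic spudger (prying stick) lying flat, 150 mm long (its y axis), 8 mm wide (x), 8 mm high; about 0.02 kg. Origin at the centre of its underside, z up. Belongs in the narrow slot nest.
- large_round_nest: grey square block 94 x 94 mm, 10 mm high, with a dark-floored round recess 78 mm across in its middle; recess floor 3 mm above the counter. Fixed to the counter; origin at the centre of its underside, z up.
- small_round_nest: grey square block 74 x 74 mm, 10 mm high, with a dark-floored round recess 58 mm across in its middle; recess floor 3 mm above the counter. Fixed to the counter; origin at the centre of its underside, z up.
- wide_slot_nest: grey low holder 60 x 158 mm with a dark-floored slot 50 mm wide (its x) and 148 mm long (its y); floor 3 mm above the counter, walls 5 mm thick up to 9 mm high; the walls of both long sides are left out over the middle 64 mm, for fingers. Fixed to the counter; origin at the centre of its underside, z up.
- narrow_slot_nest: grey low holder 34 x 172 mm with a dark-floored slot 24 mm wide (its x) and 162 mm long (its y); floor 3 mm above the counter, walls 5 mm thick up to 9 mm high; the walls of both long sides are left out over the middle 64 mm, for fingers. Fixed to the counter; origin at the centre of its underside, z up.
- spool: bystander: white spool of solder wire lying on its flange, 54 mm across, 27 mm high. Origin at the centre of its underside. Not to be moved.
- sign_foot (a point): foot of a tall fixed sign at the back of the counter, a base 100 x 120 mm with a thin upright panel 80 mm wide and 0.52 m high; the point is the centre of the base, 10 mm above the counter. Hard obstacle for the arm and wrist: swing past in front of it with the tool no farther from the robot than 0.5 m. (Boxes up to 0.15 m high stand at the front left.)
Things that resemble listed ones, but are neither listed nor needed, are in the scene too. There is more than one size of the jar; the job needs the middle-sized.

How it is judged:
By the outcome, as a careful person would: the job done as asked, in the order asked, and still so for the second after the job is handed in, with the robot touching nothing.
It also fails if it takes over 128 s, if anything falls off the work surface, if the arm or the gripper's body presses on something with over 40 N, if the wrist force passes 120 N, or if a joint passes its speed limit or range.

### The arm

A 6-joint arm with a two-finger parallel gripper is mounted at the origin on a cart in front of the work surface, level with it; the furniture and walls round the work are solid. World frame = base frame: x ahead of the robot, y to its left, z up, the work surface at z = 0. Lengths are in mm, angles in rad, forces in N, time in s.
With the tool pointing down it reaches from about 350 to 975 mm from the base axis. Payload 7.1 kg.
Tool frame: the origin (TCP) lies between the finger pads; the fingertips stand 14 mm ahead of it and the grasp point (between the pads) lies 5 mm behind it; z points along the fingers, y is the line along which they close (so a half turn about z gives the same grasp; the last joint's range is limited). The gripper opens to 88 mm and grips with 3 to 60 N. Pads are 20 mm wide; open, the fingers measure 115 mm over their backs; the gripper's body (75 mm by 178 mm) begins 61 mm behind the grasp point.
Start: joints at [1.234, 0.423, 1.63, -0, 1.089, -0.019], TCP at [195.266, 593.697, 236.675] pointing down, gripper open.
Joint ranges: [-3, 3], [-0.9, 2.11], [0.09, 2.58], [-1.31, 4.45], [0.11, 2.69], [-2.54, 2.54]. Speed limits (rad/s): [2.39, 2.39, 3.01, 3.14, 3.14, 3.14].

### API

Orientations are given as a rotation vector (axis times angle).
In Python, from workcell import ctrl gives the robot as it stands. The module is installed in compiled form; this text tells all that it offers.
- The arm moves only by the tool servo_tool, never from a script. Its argument "plan" is a list of rows, each a list of 3 entries, a list of its own where there are three numbers: the closure, from 0 (fully open) to 1 (shut), then the shift along the world's x, y, z in mm, then the turn about the world's z in degrees. In form: [[hand, [x, y, z], yaw], ...]. A call has 1 to 10 rows; each row is the pose to reach, as a shift and turn from the pose commanded when the call began; what a row does not reach only later rows make up. A row lasts 1/12 s, in which the tool goes at most 41.7 mm and 7.16 degrees, less where a joint would pass 70% of its speed; a pose out of reach is approached as far as the arm can. A call with a gripper value outside its range is refused whole. The fingers move at their own pace and stop on an object; the grip force is fixed at half the most. Time passes only in rows, so rows that repeat a pose let the fingers close. It gives the time, the measured TCP pose, the force, the opening and the grip force at its end, in the units of the state.
- ctrl.get_obs(): the state, without advancing time (a new reading comes with each control period).
- ctrl.get_image(name): name is "scene" or "top" or "wrist"; returns the picture (420x560x3 uint8, blue, green, red); there is no depth.
- ctrl.camera_info(name): a dict with "fovy" (degrees; the focal length in pixels is half the picture's height over the tangent of half this angle, whatever the lens; pixels are square), "cx", "cy" (the principal point, pixels), "k1" (the pictures are not rectified: a ray, as slopes to the right and down, at radius r is drawn at 1 + k1 r^2 times it, then the intrinsics apply), "rvec" (rotation vector, rad) and "tvec" (3), from world to camera coordinates, as OpenCV has them; the wrist camera has in their place "T_tool_cam" (4x4, takes a point from camera to tool coordinates, whose origin is the TCP and whose axes are the flange's). Camera axes: x right, y down, z forward; pixel columns grow to the right and rows downward; lengths in mm; the calibration is good to about 2 mm. A picture is of the moment at which its call begins: read the wrist's pose just before it. camera_info takes no time and is no camera call.
- ctrl.close_job(): hands the job in; it is judged then, once.
The state is a dict: "t": time; "qpos": joint angles; "qvel": joint speeds; "joint_torque": joint torques, N m; "ee_pos": TCP position; "orientation": TCP orientation; "ft_force": force on the tool from outside, world axes, zero at the start; "moment": the same for the moment, N m; "width": finger opening in mm; "grasp_force": force on a finger pad.
Only numpy, scipy, OpenCV 4.12 (cv2) and the standard library are available. Lean on these libraries where they do the work, as an engineer would, in place of code of your own. Each camera call takes 0.05 s, during which the arm holds its last target. There are 200 camera calls.

## Working session

There is one attempt and no reset: what is moved stays moved. The work goes in short steps, Python scripts to look and compute and a tool call to move; the robot and the scene stay as the last step left them, time stands still between calls to the robot, and variables do not carry over. Pictures are saved under pics/ and viewed, at most 14 in all, crops included, and the job is handed in when it is done.

Besides the shell and the picture viewer there is one more tool, called after ">>>" as a command line: name --argument value ..., lists and objects as JSON in quotes. servo_tool: Moves the arm, as the interface text tells. Its arguments: {"type":"object","properties":{"plan":{"type":"array"}},"required":["plan"]}

```bash
mkdir -p pics; cat > h.py <<'E'
import numpy as np, cv2
from scipy.spatial.transform import Rotation as R
from workcell import ctrl
def cam(name):
    i=ctrl.camera_info(name); f=210/np.tan(np.radians(i['fovy'])/2)
    if 'T_tool_cam' in i:
        o=ctrl.get_obs(); T=np.eye(4); T[:3,:3]=R.from_rotvec(o['orientation']).as_matrix(); T[:3,3]=o['ee_pos']
        W=T@np.array(i['T_tool_cam']); Rw=W[:3,:3]; c=W[:3,3]
    else:
        Rw=R.from_rotvec(np.ravel(i['rvec'])).as_matrix().T; c=-Rw@np.ravel(i['tvec'])
    return dict(f=f,cx=i['cx'],cy=i['cy'],k1=i['k1'],R=Rw,c=c)
def ray(C,uv):
    K=np.array([[C['f'],0,C['cx']],[0,C['f'],C['cy']],[0,0,1.]])
    p=cv2.undistortPointsIter(np.array([[uv]],float),K,np.array([C['k1'],0,0,0.]),None,None,(3,50,1e-10))[0,0]
    d=C['R']@np.array([p[0],p[1],1]); return d/np.linalg.norm(d)
def atz(C,uv,z):
    d=ray(C,uv); return C['c']+d*(z-C['c'][2])/d[2]
def tri(Cs,uvs):
    A=np.zeros((3,3));b=np.zeros(3)
    for C,u in zip(Cs,uvs):
        d=ray(C,u);P=np.eye(3)-np.outer(d,d);A+=P;b+=P@C['c']
    x=np.linalg.solve(A,b); return x,[np.linalg.norm(np.cross(ray(C,u),x-C['c'])) for C,u in zip(Cs,uvs)]
def proj(C,X):
    p=C['R'].T@(np.asarray(X,float)-C['c']);p=p[:2]/p[2];p=p*(1+C['k1']*p@p);return np.array([C['f']*p[0]+C['cx'],C['f']*p[1]+C['cy']])
E
python3 - <<'E'
from h import *
for n in('scene','top','wrist'):
    C=cam(n); im=ctrl.get_image(n); cv2.imwrite(f'pics/{n}0.png',im); cv2.imwrite(f'pics/{n}0b.png',cv2.resize(im,(800,600),interpolation=cv2.INTER_CUBIC))
    print(n,{k:np.round(v,3).tolist() for k,v in C.items()})
E
```

```text
scene {'f': 419.591, 'cx': 278.653, 'cy': 207.399, 'k1': 0.027, 'R': [[0.496, -0.412, 0.764], [-0.868, -0.241, 0.434], [0.005, -0.879, -0.477]], 'c': [-413.832, -534.695, 630.857]}
top {'f': 515.205, 'cx': 278.344, 'cy': 214.989, 'k1': -0.166, 'R': [[0.024, -0.986, 0.166], [-0.998, -0.015, 0.06], [-0.057, -0.167, -0.984]], 'c': [282.584, -122.039, 1594.068]}
wrist {'f': 360.202, 'cx': 272.557, 'cy': 211.378, 'k1': -0.043, 'R': [[0.312, 0.919, 0.242], [0.95, -0.301, -0.081], [-0.001, 0.255, -0.967]], 'c': [127.871, 616.081, 384.468]}
```

View pics/top0b.png

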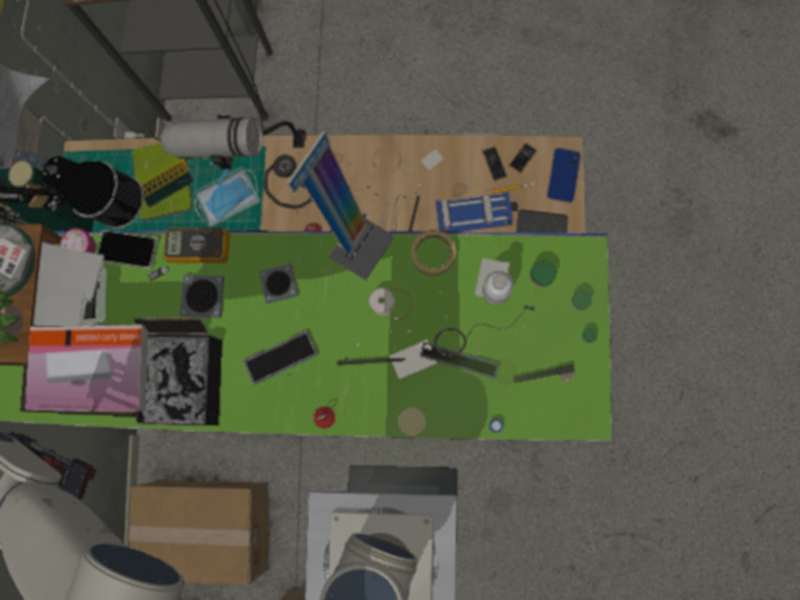

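View pics/scene0b.png

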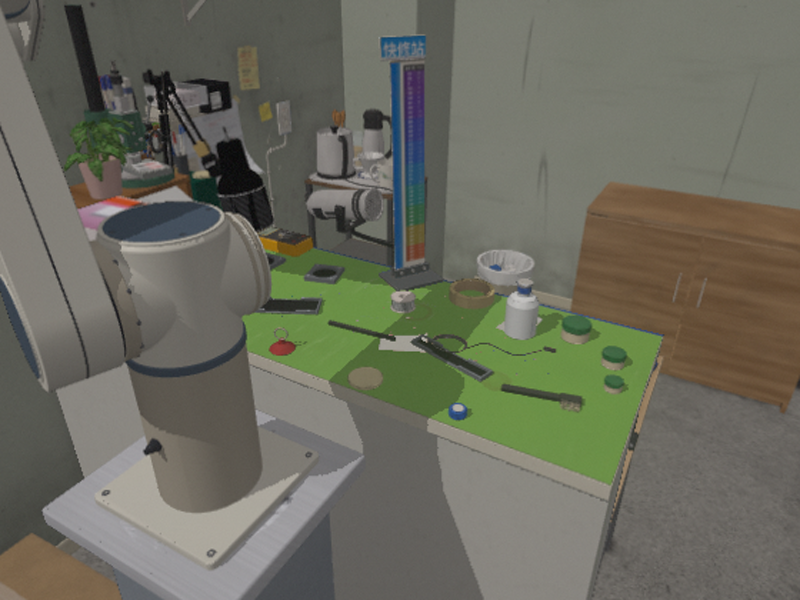

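The top view (800-wide) shows jars at (543,270) large, (582,297) middle and (590,332) small, so the choice is (582,297). The bottle is at (497,287), the only bottle-like thing. The brush is at (545,374) and the spudger at (370,361). The black cable at (520,318) and the pens on the back shelf could be mistaken for the spudger. The nests are at (203,296) large round, (279,282) small round, (282,356) wide slot and (460,358) narrow slot. The spool is at (382,301).

```bash
python3 - <<'E'
from h import *
T=cam('top');S=cam('scene')
k=.7
P=dict(bottlebase=((497,287),(520,333)),jarL=((543,270),(576,322)),jarM=((582,297),(613,351)),jarS=((590,332),(613,379)),brushE=((515,379),(503,389)),brushH=((573,371),(576,402)),spA=((338,362),(329,323)),spB=((404,359),(393,338)),LR=((203,296),None),SR=((279,282),(325,271)),W1=((252,368),None),W2=((313,344),None),N1=((423,350),(415,340)),N2=((498,369),(489,374)),spool=((382,301),(403,291)))
for n,(t,s) in P.items():
    t=np.array(t)*k; print(n,atz(T,t,5).round(),  tri([T,S],[t,np.array(s)*k])[0].round() if s else '')
im=cv2.imread('pics/top0.png')[150:310,130:430]; cv2.imwrite('pics/c1.png',cv2.resize(im,(800,427),interpolation=cv2.INTER_CUBIC))
im=cv2.imread('pics/scene0.png')[180:300,200:460]; cv2.imwrite('pics/c2.png',cv2.resize(im,(800,369),interpolation=cv2.INTER_CUBIC))
E
```

```text
bottlebase [ 599. -242.    5.] [ 601. -242.   -9.]
jarL [ 639. -344.    5.] [ 633. -340.   30.]
jarM [ 579. -429.    5.] [ 576. -424.   24.]
jarS [ 502. -445.    5.] [ 500. -442.   16.]
brushE [ 398. -282.    5.] [ 398. -282.    0.]
brushH [ 417. -407.    5.] [ 416. -404.    9.]
spA [428. 102.   5.] [428. 104.   0.]
spB [437. -42.   5.] [437. -41.   5.]
LR [570. 416.   5.] 
SR [604. 242.   5.] [603. 241.  10.]
W1 [410. 293.   5.] 
W2 [466. 159.   5.] 
N1 [457. -82.   5.] [457. -81.   2.]
N2 [ 419. -245.    5.] [ 419. -246.    5.]
spool [564.  10.   5.] [558.   6.  40.]
```

View pics/wrist0.png

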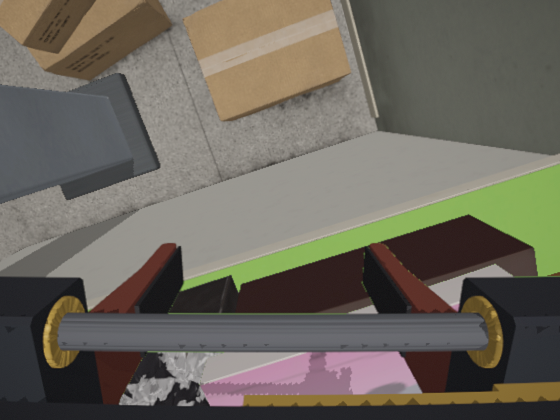

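View pics/c1.png

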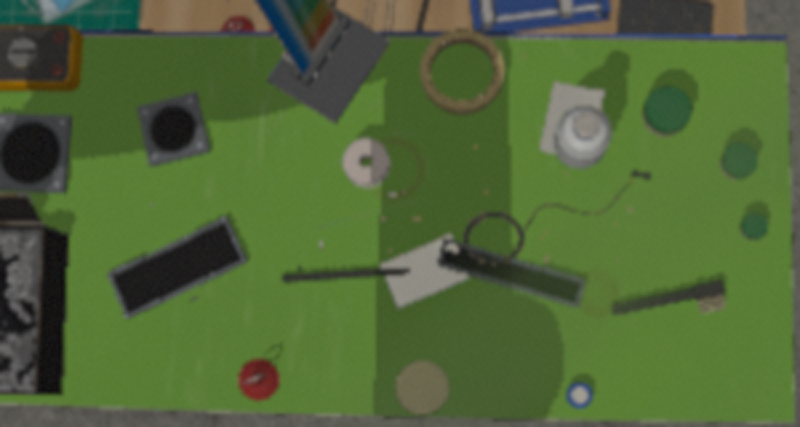

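The crop confirms the middle jar at (740,158), with the large one at (667,110) and the small one at (755,225). Next I'll look over the left nests with the wrist camera.

>>> servo_tool --plan '[[0,[40,-20,60],0],[0,[70,-50,70],0],[0,[100,-80,80],0],[0,[130,-110,80],0],[0,[160,-140,80],0],[0,[190,-170,80],0],[0,[220,-200,80],0],[0,[250,-230,80],0],[0,[270,-250,80],0],[0,[285,-270,80],0]]'

```text
t: 0.98
ee_pos: [479.5, 324.6, 316.6]
orientation: [0.497, 3.102, 0.0]
ft_force: [0.5, 1.1, -0.5]
width: 88.0
grasp_force: 0.0
```

```bash
cat > snap.py <<'E'
from h import *
import sys,pickle
n=sys.argv[1]; o=ctrl.get_obs(); C=cam('wrist'); im=ctrl.get_image('wrist'); cv2.imwrite(f'pics/{n}.png',im); pickle.dump(C,open(n+'.pkl','wb'))
print(o['t'],o['ee_pos'],o['orientation'],abs(np.array(o['qvel'])).max())
T=cam('top'); print('sign',atz(T,(362*.7,248*.7),10))
E
python3 snap.py L1
```

```text
0.9833 [479.46759402 324.56893468 316.63750099] [4.96987659e-01 3.10189820e+00 2.31856617e-04] 0.8618557269793328
sign [682.37194153  57.45017606  10.        ]
```

>>> servo_tool --plan '[[0,[15,-40,0],0],[0,[15,-80,0],0],[0,[15,-120,0],0],[0,[15,-120,0],0]]'

```text
t: 1.37
ee_pos: [492.6, 200.8, 316.2]
orientation: [-0.503, -3.1, 0.004]
ft_force: [-0.0, 0.2, -0.4]
width: 87.4
grasp_force: 0.0
```

```bash
python3 snap.py L2; python3 -c "
import cv2,numpy as np
a=[cv2.imread(f'pics/L{i}.png')[:340] for i in (1,2)]
a=[cv2.resize(x,(494,300),interpolation=cv2.INTER_AREA) for x in a]
cv2.imwrite('pics/Lm.png',np.vstack(a))"
```

```text
1.3667 [492.5674855  200.80193566 316.18558078] [-0.50317073 -3.09984048  0.00442921] 0.09695130982479629
sign [682.37194153  57.45017606  10.        ]
```

View pics/Lm.png

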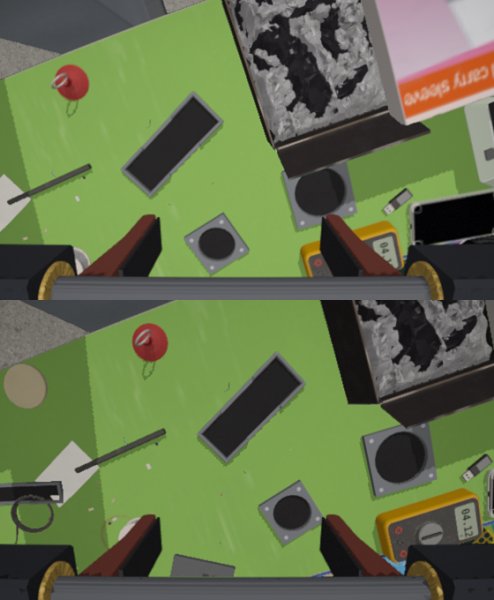

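Both views show the wide slot (L1 (172,144), L2 (251,107)), small round (217,243)/(292,212) and large round (320,192)/(401,157). The box overlaps the large nest's front corner in L1 only. Next I'll segment the dark floors.

```bash
cat > m.py <<'E'
from h import *
import pickle
def load(n): return cv2.imread(f'pics/{n}.png'),pickle.load(open(n+'.pkl','rb'))
def comp(im,seed,th=70):
    g=im.max(2); m=(g<th).astype(np.uint8); _,l=cv2.connectedComponents(m,connectivity=4)
    k=l[int(seed[1]),int(seed[0])]; assert k>0,(seed,g[int(seed[1]),int(seed[0])])
    return (l==k).astype(np.uint8)
def outline(m): return max(cv2.findContours(m,cv2.RETR_EXTERNAL,cv2.CHAIN_APPROX_NONE)[0],key=len)[:,0,:].astype(float)
E
python3 - <<'E'
from m import *
s=560/494
seeds=dict(W=((172,144),(251,107)),SR=((217,243),(292,212)),LR=((320,192),(401,157)))
Ims=[load('L1'),load('L2')]
for n,ss in seeds.items():
    cs=[]
    for (im,C),q in zip(Ims,ss):
        q=np.array(q)*s; o=outline(comp(im,q,60)); P=np.array([atz(C,p+.0,3)[:2] for p in o]).astype(np.float32)
        r=cv2.minAreaRect(P); h=cv2.minEnclosingCircle(P); ch=cv2.convexHull(P); M=cv2.moments(ch); print(n,'rect',np.round(r[0],1),np.round(r[1],1),round(r[2],1),'circ',np.round(h[0],1),round(h[1],1),'mom',round(M['m10']/M['m00'],1),round(M['m01']/M['m00'],1))
        cs.append(proj(C,[M['m10']/M['m00'],M['m01']/M['m00'],3]))
    print(tri([c for _,c in Ims],cs))
# box corners
for z in(0,140,150):
    print(z,atz(Ims[1][1],np.array((383,126))*s,z).round(), atz(Ims[1][1],np.array((349,104))*s,z).round(),atz(Ims[1][1],np.array((378,75))*s,z).round(),atz(Ims[0][1],np.array((278,144))*s,z).round(),atz(Ims[0][1],np.array((430,130))*s,z).round())
E
```

```text
W rect [437.4 231.8] [ 48.5 146. ] 26.6 circ [437.2 231.7] 76.7 mom 437.3 231.9
W rect [436.5 233.4] [ 48.7 147.4] 26.7 circ [437.3 233.7] 77.1 mom 436.5 233.5
(array([436.66387549, 233.40255468,   9.02526587]), [np.float64(0.31716854798820615), np.float64(0.31716854798822386)])
SR rect [604.7 244.1] [54.6 53.2] 71.5 circ [604.6 244.3] 27.9 mom 604.8 244.0
SR rect [604.2 246.2] [54.6 55.1] 26.9 circ [604.1 246. ] 28.5 mom 604.1 246.1
(array([601.32798646, 245.72325581,  10.75693367]), [np.float64(0.25873953698095337), np.float64(0.2587395369805967)])
LR rect [575.4 420.9] [76.2 69.6] 88.7 circ [573.6 421.2] 38.4 mom 574.3 421.1
LR rect [572.5 423.2] [74.6 76.6] 19.3 circ [574.1 424.2] 39.1 mom 573.1 423.9
(array([570.13861312, 419.36343008,  13.63554187]), [np.float64(0.3787130315429098), np.float64(0.37871303154299074)])
0 [520. 409.   0.] [475. 369.   0.] [449. 418.   0.] [485. 381.   0.] [534. 600.   0.]
140 [492. 353. 140.] [460. 326. 140.] [442. 359. 140.] [463. 371. 140.] [498. 524. 140.]
150 [490. 350. 150.] [459. 322. 150.] [441. 355. 150.] [462. 370. 150.] [495. 519. 150.]
```

>>> servo_tool --plan '[[0,[-20,-35,0],0],[0,[-40,-70,0],0],[0,[-50,-110,0],0],[0,[-60,-150,0],0],[0,[-65,-190,0],0],[0,[-65,-230,0],0],[0,[-65,-270,0],0],[0,[-60,-310,0],0],[0,[-50,-350,0],0],[0,[-40,-390,0],0]]'

```text
t: 2.25
ee_pos: [453.8, -185.0, 317.0]
orientation: [0.496, 3.101, 0.0]
ft_force: [0.8, 0.8, 0.1]
width: 88.1
grasp_force: 0.0
```

>>> servo_tool --plan '[[0,[10,-40,0],0],[0,[20,-60,0],0],[0,[20,-60,0],0],[0,[20,-60,0],0]]'

```text
t: 2.58
ee_pos: [473.8, -243.8, 316.1]
orientation: [-0.499, -3.101, -0.001]
ft_force: [-0.3, 0.7, -0.5]
width: 87.8
grasp_force: 0.0
```

```bash
python3 snap.py R1
```

```text
2.5833 [ 473.82531427 -243.75819371  316.08391738] [-4.98519333e-01 -3.10098265e+00 -1.26331628e-03] 0.03738840230375278
sign [682.37194153  57.45017606  10.        ]
```

>>> servo_tool --plan '[[0,[0,-35,0],0],[0,[0,-70,0],0],[0,[0,-100,0],0],[0,[0,-100,0],0],[0,[0,-100,0],0]]'

```text
t: 3.05
ee_pos: [473.2, -342.9, 316.5]
orientation: [-0.498, -3.101, -0.001]
ft_force: [-0.0, 0.9, 0.0]
width: 87.8
grasp_force: 0.0
```

```bash
python3 snap.py R2; python3 -c "
import cv2,numpy as np
a=[cv2.imread(f'pics/R{i}.png')[:340] for i in (1,2)]
a=[cv2.resize(x,(494,300),interpolation=cv2.INTER_AREA) for x in a]
cv2.imwrite('pics/Rm.png',np.vstack(a))"
```

```text
3.05 [ 473.21730627 -342.93380938  316.4597252 ] [-4.97585539e-01 -3.10143885e+00 -1.26061370e-03] 0.025740971179478482
sign [682.37194153  57.45017606  10.        ]
```

View pics/Rm.png

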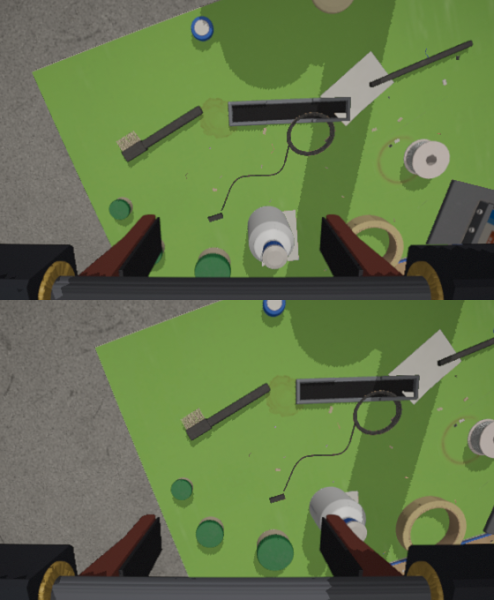

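R1/R2 show the brush (162,133)/(228,112), narrow slot (290,110)/(358,90), spudger (421,63), bottle (270,240)/(338,213) and middle jar at R2 (210,234), with the small jar at (182,190) and the large one at (275,252). Now an enlarged crop of the bottle and jar.

```bash
python3 -c "
import cv2,numpy as np
a=cv2.imread('pics/R1.png')[220:320,250:390]; b=cv2.imread('pics/R2.png')[220:320,200:420]
f=lambda x:cv2.resize(x,None,fx=3,fy=3,interpolation=cv2.INTER_CUBIC)
c=np.zeros((600,660,3),np.uint8); c[:300,:420]=f(a); c[300:]=f(b); cv2.imwrite('pics/B.png',c)"
```

```text
(no output)
```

View pics/B.png

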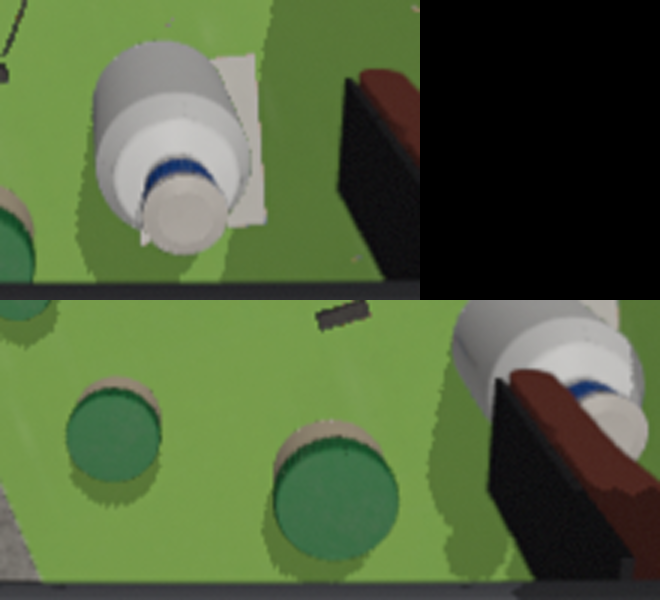

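The crop shows the bottle cap centre at R1 (186,214) and R2 (611,427), the base arc top at R1 (160,42), and the middle jar's lid centre at R2 (114,435).

```bash
python3 - <<'E'
from m import *
i1,C1=load('R1');i2,C2=load('R2');T=cam('top');l1,D1=load('L1');l2,D2=load('L2');s=560/494
cap1=(250+186/3,220+214/3);cap2=(200+611/3,220+427/3);capT=(349.4,198)
print('cap',tri([C1,C2],[cap1,cap2]),tri([C1,C2,T],[cap1,cap2,capT]))
print('cap at116',atz(C1,cap1,116),atz(C2,cap2,116),atz(T,capT,116))
def circ(C,x,y,z,r): 
    p=np.array([proj(C,[x+r*np.cos(a),y+r*np.sin(a),z]) for a in np.linspace(0,6.28,60)]);return p.min(0).round(1),p.max(0).round(1)
x,y,_=atz(C1,cap1,116)
print('base bbox R1 crop px',[(b-[250,220])*3 for b in circ(C1,x,y,0,31)],'shoulder',[(b-[250,220])*3 for b in circ(C1,x,y,75,31)])
jl=(238,265);jT=(407.5,209.25)
print('jar',tri([C2,T],[jl,jT]),atz(C2,jl,27),atz(T,jT,27))
x,y,_=atz(C2,jl,27)
for r in(18,21,25):print(r,[(b-[200,220])*3+[0,300] for b in circ(C2,x,y,27,r)])
print('flap',tri([D1,D2],[np.array((285,178))*s,np.array((383,126))*s]))
# elongated
def rect(n,C,im,seed,z,th):
    o=outline(comp(im,np.array(seed)*s,th)); P=np.array([atz(C,p,z)[:2] for p in o]).astype(np.float32); print(n,cv2.minAreaRect(P)); return P
for nm,a,b in(('brush',(170,130),(240,107)),('narrow',(250,112),(320,92))):
    for im,C,q in((i1,C1,a),(i2,C2,b)):
        q=np.array(q)*s; print(im[int(q[1])-2:int(q[1])+3,int(q[0])].max(1))
        try: rect(nm,C,im,q/s,8 if nm=='brush' else 3,75)
        except AssertionError as e: print(e)
q=np.array((421,63))*s
try: rect('spud',C1,i1,q/s,6,75)
except AssertionError as e: print(e)
E
```

```text
cap (array([ 521.8700366 , -261.97880432,  296.69180961]), [np.float64(40.03823286528194), np.float64(40.038232865281856)]) (array([ 558.65829381, -248.89212739,  243.25700118]), [np.float64(35.261941761159136), np.float64(48.43412491401548), np.float64(20.685618907685516)])
cap at116 [ 590.75885478 -237.39692623  116.        ] [ 710.01626748 -262.23348768  116.        ] [ 585.48966523 -238.16845835  116.        ]
base bbox R1 crop px [array([91.8, 31.2]), array([226.8, 157.8])] shoulder [array([96. , 90.9]), array([254.1, 236.4])]
jar (array([ 572.05424176, -424.32403483,   22.70740461]), [np.float64(1.3755691076104575), np.float64(1.37556910761052)]) [ 570.63004417 -421.94759889   27.        ] [ 571.03446983 -424.86780249   27.        ]
18 [array([ 72.9, 396.3]), array([155.1, 472.8])]
21 [array([ 66., 390.]), array([162. , 479.1])]
25 [array([ 56.7, 381.3]), array([171.3, 487.2])]
flap (array([504.05870352, 369.00409347, 104.73877322]), [np.float64(5.030497682207324), np.float64(5.030497682207323)])
[66 69 67 67 66]
brush ((411.4531555175781, -340.92620849609375), (16.436634063720703, 132.8805694580078), 12.350044250488281)
[68 69 66 54 48]
brush ((411.7485656738281, -340.95318603515625), (16.10215950012207, 131.4971923828125), 11.783650398254395)
[34 33 32 30 31]
narrow ((467.818603515625, -165.4261474609375), (165.16012573242188, 86.98514556884766), 75.53250885009766)
[32 32 31 33 32]
narrow ((463.3114318847656, -162.64193725585938), (165.44790649414062, 79.40430450439453), 75.92489624023438)
spud ((432.7168884277344, 32.588829040527344), (8.407098770141602, 150.61700439453125), 4.846315860748291)
```

```bash
python3 - <<'E'
from m import *
i1,C1=load('R1');i2,C2=load('R2');T=cam('top');s=560/494
cap1=(250+186/3,220+214/3);cap2=(200+611/3,220+127/3)
print('cap',tri([C1,C2],[cap1,cap2]),atz(C2,cap2,116))
# heights brush: tri of centroid
cs=[]
for im,C,q in((i1,C1,(170,130)),(i2,C2,(240,107))):
    M=cv2.moments(comp(im,np.array(q)*s,75),True);cs.append((M['m10']/M['m00'],M['m01']/M['m00']))
print('brush',tri([C1,C2],cs))
for th in(40,45,50):
  for im,C,q in((i1,C1,(250,112)),(i2,C2,(320,92))):
    m=comp(im,np.array(q)*s,th); m=cv2.morphologyEx(m,cv2.MORPH_OPEN,np.ones((7,7),np.uint8)); o=outline(m)
    P=np.array([atz(C,p,3)[:2] for p in o]).astype(np.float32); print(th,cv2.minAreaRect(P))
for im,C in((i1,C1),):
    o=outline(comp(im,np.array((421,63))*s,75)); 
    for z in(4,8): print(z,cv2.minAreaRect(np.array([atz(C,p,z)[:2] for p in o]).astype(np.float32)))
E
```

```text
cap (array([ 586.45945965, -237.09382986,  122.36326022]), [np.float64(0.8299679121687767), np.float64(0.8299679121688389)]) [ 588.85738991 -235.65249035  116.        ]
brush (array([ 411.90824185, -343.95369044,    5.37553822]), [np.float64(0.08718341279692834), np.float64(0.08718341279675226)])
40 ((438.55535888671875, -158.42642211914062), (158.69174194335938, 21.562685012817383), 74.2489242553711)
40 ((438.2151184082031, -158.04893493652344), (159.13609313964844, 21.510009765625), 74.3503646850586)
45 ((438.3038024902344, -159.0506591796875), (160.01954650878906, 22.2659854888916), 74.33145141601562)
45 ((438.2796630859375, -157.9176025390625), (159.4238739013672, 21.563581466674805), 74.3503646850586)
50 ((438.3066711425781, -159.04261779785156), (160.01113891601562, 22.42461585998535), 74.26225280761719)
50 ((438.5821228027344, -156.8204345703125), (161.68797302246094, 22.127262115478516), 74.31343078613281)
4 ((432.83062744140625, 33.69567108154297), (8.443771362304688, 151.27386474609375), 4.8463134765625)
8 ((432.6031799316406, 31.481975555419922), (8.37045669555664, 149.9601287841797), 4.846317768096924)
```

>>> servo_tool --plan '[[0,[25,22,-20],0],[0,[50,45,-40],0],[0,[75,68,-60],0],[0,[100,91,-80],0],[0,[117,106,-100],0],[0,[117,106,-130],0],[0,[117,106,-150],0],[0,[117,106,-150],0]]'

```text
t: 3.77
ee_pos: [587.6, -233.7, 162.4]
orientation: [-0.491, -3.095, -0.004]
ft_force: [-0.8, -0.8, -0.3]
width: 87.5
grasp_force: 0.0
```

```bash
python3 snap.py B1; python3 - <<'E'
from m import *
im,C=load('B1')
for x,y,z,r,c in((590.5,-237,75,31,(0,0,255)),(590.5,-237,0,31,(255,0,0)),(590.5,-237,116,3,(0,255,255))):
    p=np.array([proj(C,[x+r*np.cos(a),y+r*np.sin(a),z]) for a in np.linspace(0,6.28,60)]).astype(np.int32); cv2.polylines(im,[p],True,c,1)
cv2.imwrite('pics/B1o.png',im)
E
```

```text
3.7667 [ 587.62807336 -233.66927677  162.44466663] [-0.49086176 -3.09493911 -0.00360353] 0.06380502393704267
sign [682.37194153  57.45017606  10.        ]
```

View pics/B1o.png

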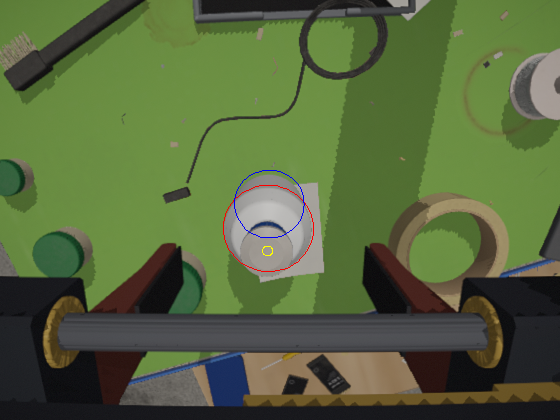

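The overlay fits the bottle: cap at (267,247), body ring on its outline. Descend and grip.

>>> servo_tool --plan '[[0,[3,-3,-20],0],[0,[3,-3,-50],0],[0,[3,-3,-80],0],[0,[3,-3,-103],0],[0,[3,-3,-103],0],[1,[3,-3,-103],0],[1,[3,-3,-103],0],[1,[3,-3,-103],0],[1,[3,-3,-103],0],[1,[3,-3,-103],0]]'

```text
t: 4.65
ee_pos: [594.4, -241.2, 65.6]
orientation: [0.497, 3.099, -0.001]
ft_force: [-0.1, 2.0, 7.3]
width: 60.8
grasp_force: 30.0
```

>>> servo_tool --plan '[[1,[0,0,0],0],[1,[0,0,0],0],[1,[0,0,0],0]]'

```text
t: 4.9
ee_pos: [594.4, -241.2, 65.6]
orientation: [0.497, 3.099, -0.001]
ft_force: [-0.2, 2.3, 8.0]
width: 60.8
grasp_force: 30.0
```

>>> servo_tool --plan '[[1,[0,0,10],0],[1,[0,0,30],0],[1,[0,0,60],0],[1,[0,0,60],0],[1,[0,0,60],0]]'

```text
t: 5.32
ee_pos: [594.3, -241.4, 125.8]
orientation: [0.497, 3.098, -0.002]
ft_force: [-0.3, -0.1, -2.0]
width: 60.8
grasp_force: 30.0
```

```bash
python3 snap.py B2; python3 - <<'E'
from m import *
im,C=load('B2'); p=ctrl.get_obs()['ee_pos']; x,y=p[0],p[1]; print(ctrl.get_obs()['ft_force'])
for x,y,z,r,c in((x,y,p[2]-65.6+75,31,(0,0,255)),(x,y,p[2]-65.6,31,(255,0,0)),(x,y,p[2]-65.6+116,3,(0,255,255))):
    q=np.array([proj(C,[x+r*np.cos(a),y+r*np.sin(a),z]) for a in np.linspace(0,6.28,60)]).astype(np.int32); cv2.polylines(im,[q],True,c,1)
cv2.imwrite('pics/B2o.png',im)
E
```

```text
5.3167 [ 594.26059376 -241.41363969  125.82188161] [ 4.96605634e-01  3.09828834e+00 -1.57220742e-03] 0.04094776547150526
sign [682.37194153  57.45017606  10.        ]
[-0.48403317  0.89579506 -1.62613167]
```

View pics/B2o.png

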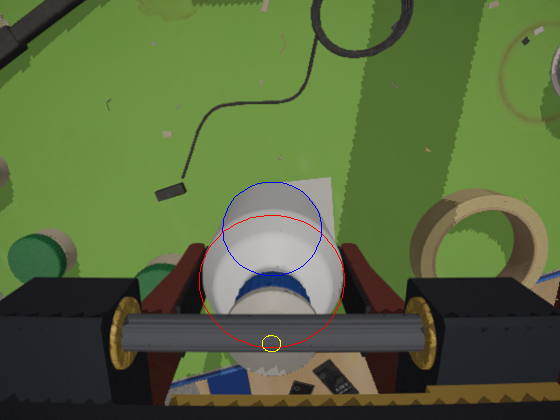

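The bottle hangs upright, matching the overlay (body ring at (272,280)). Carry it past the front of the sign.

>>> servo_tool --plan '[[1,[-25,8,20],0],[1,[-52,22,42],0],[1,[-80,40,62],0],[1,[-107,62,82],0],[1,[-130,92,97],0],[1,[-148,125,110],0],[1,[-155,163,120],0],[1,[-155,203,125],0],[1,[-155,243,130],0],[1,[-155,283,130],0]]'

```text
t: 6.2
ee_pos: [437.3, 43.7, 253.7]
orientation: [-0.498, -3.102, 0.0]
ft_force: [0.4, -0.4, -2.0]
width: 60.6
grasp_force: 30.0
```

>>> servo_tool --plan '[[1,[0,40,5],0],[1,[5,80,15],0],[1,[10,120,20],0],[1,[15,160,20],0],[1,[25,198,20],0],[1,[40,235,20],5],[1,[60,270,20],10],[1,[80,305,20],15],[1,[100,338,20],18],[1,[122,367,20],18]]'

```text
t: 7.03
ee_pos: [559.7, 411.0, 271.4]
orientation: [0.001, -3.139, 0.003]
ft_force: [0.5, 0.4, -2.2]
width: 60.8
grasp_force: 30.0
```

>>> servo_tool --plan '[[1,[0,0,0],0],[1,[0,0,0],0],[1,[0,0,0],0]]'

```text
t: 7.28
ee_pos: [559.1, 408.2, 271.5]
orientation: [-0.006, -3.138, 0.004]
ft_force: [-1.0, -0.7, -1.5]
width: 61.1
grasp_force: 30.0
```

```bash
python3 snap.py P1; python3 - <<'E'
from m import *
im,C=load('P1'); p=ctrl.get_obs()['ee_pos']; print(ctrl.get_obs()['ft_force'],ctrl.get_obs()['width'])
x,y=573.5,424
for z,r,c in((3,39,(0,0,255)),(10,39,(0,255,255))):
    q=np.array([proj(C,[x+r*np.cos(a),y+r*np.sin(a),z]) for a in np.linspace(0,6.28,60)]).astype(np.int32); cv2.polylines(im,[q],True,c,1)
cv2.imwrite('pics/P1o.png',im)
E
```

```text
7.2833 [559.0712217  408.21088443 271.49713676] [-0.00568923 -3.1383156   0.00394525] 0.02893631367452928
sign [682.37194153  57.45017606  10.        ]
[ 0.39245329  0.44234086 -1.34843969] 60.75286829382644
```

View pics/P1o.png

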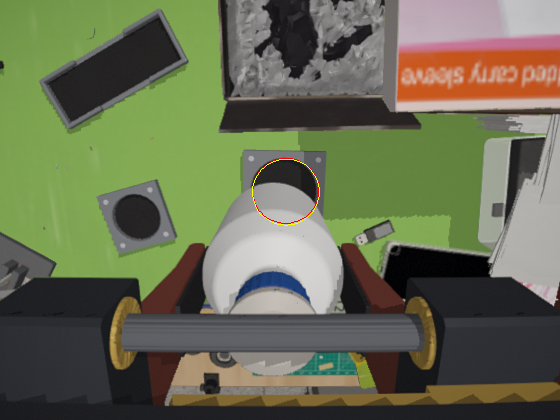

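The recess centre is at about (285,190), agreeing with the overlay. The flap edge at v≈128 is clear of the nest. Lower the bottle.

>>> servo_tool --plan '[[1,[8,8,-30],0],[1,[14,15,-65],0],[1,[14,15,-100],0],[1,[14,15,-135],0],[1,[14,15,-165],0],[1,[14,15,-180],0],[1,[14,15,-180],0],[1,[14,15,-180],0]]'

```text
t: 8.0
ee_pos: [574.1, 423.5, 94.1]
orientation: [-0.007, -3.141, 0.001]
ft_force: [0.4, 1.1, -1.4]
width: 60.8
grasp_force: 30.0
```

```bash
python3 snap.py P2; python3 - <<'E'
from m import *
im,C=load('P2'); p=ctrl.get_obs()['ee_pos']; print(ctrl.get_obs()['ft_force'],ctrl.get_obs()['width'])
for x,y,z,r,c in((573.5,423,10,39,(0,0,255)),(p[0],p[1],p[2]-65.6,31,(255,0,0)),(p[0],p[1],p[2]-65.6+75,31,(255,0,255))):
    q=np.array([proj(C,[x+r*np.cos(a),y+r*np.sin(a),z]) for a in np.linspace(0,6.28,60)]).astype(np.int32); cv2.polylines(im,[q],True,c,1)
cv2.imwrite('pics/P2o.png',cv2.resize(im[150:350,130:410],None,fx=2.5,fy=2.5))
E
```

```text
8.0 [574.07567038 423.52763497  94.05800068] [-6.56074711e-03 -3.14097911e+00  7.58779484e-04] 0.036503949550896364
sign [682.37194153  57.45017606  10.        ]
[-0.06064614  0.28155567 -1.52478073] 60.686695346711446
```

View pics/P2o.png

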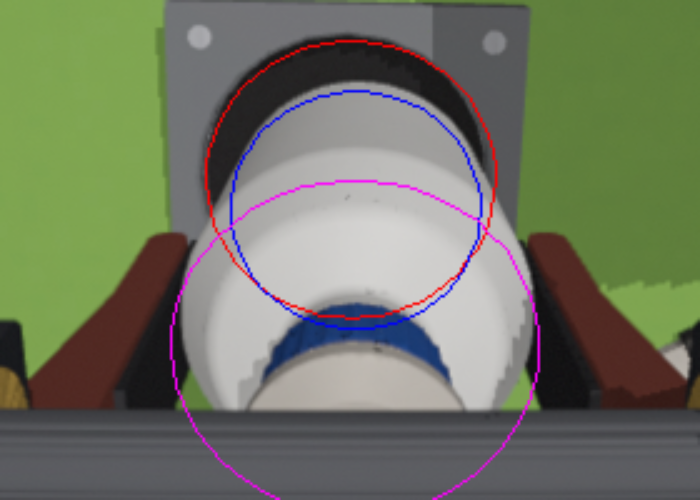

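>>> servo_tool --plan '[[1,[1,-2,-10],0],[1,[1,-2,-18],0],[1,[1,-2,-22],0],[1,[1,-2,-24],0],[1,[1,-2,-25],0],[1,[1,-2,-25],0]]'

```text
t: 8.55
ee_pos: [575.3, 422.2, 68.8]
orientation: [0.006, 3.141, 0.0]
ft_force: [-0.9, -0.5, -1.7]
width: 61.0
grasp_force: 30.0
```

>>> servo_tool --plan '[[1,[0,0,-1],0],[1,[0,0,-1],0],[1,[0,0,-1.5],0],[1,[0,0,-1.5],0]]'

```text
t: 8.88
ee_pos: [575.6, 422.4, 68.7]
orientation: [0.005, 3.141, 0.001]
ft_force: [-1.6, -0.8, 5.9]
width: 60.9
grasp_force: 30.0
```

Contact at the expected height (68.7). Release and rise.

>>> servo_tool --plan '[[0,[0,0,0.5],0],[0,[0,0,0.5],0],[0,[0,0,0.5],0],[0,[0,0,0.5],0],[0,[0,0,0.5],0]]'

```text
t: 9.3
ee_pos: [575.1, 422.2, 67.5]
orientation: [-0.006, -3.141, 0.0]
ft_force: [0.1, 0.8, -0.2]
width: 86.7
grasp_force: 0.0
```

>>> servo_tool --plan '[[0,[0,0,20],0],[0,[0,0,50],0],[0,[0,0,85],0],[0,[0,0,125],0],[0,[-5,0,165],0],[0,[-20,-5,200],0],[0,[-20,-5,200],0],[0,[-20,-5,200],0]]'

```text
t: 9.97
ee_pos: [555.8, 417.8, 270.6]
orientation: [0.005, 3.137, 0.005]
ft_force: [-0.5, 0.4, -1.2]
width: 87.7
grasp_force: 0.0
```

```bash
python3 snap.py P3; python3 - <<'E'
from m import *
im,C=load('P3'); print(ctrl.get_obs()['ft_force'],ctrl.get_obs()['width'])
for x,y,z,r,c in((572,421.5,10,39,(0,0,255)),(572,421.5,78,31,(255,0,255)),(572,421.5,119,3,(0,255,255))):
    q=np.array([proj(C,[x+r*np.cos(a),y+r*np.sin(a),z]) for a in np.linspace(0,6.28,60)]).astype(np.int32); cv2.polylines(im,[q],True,c,1)
cv2.imwrite('pics/P3o.png',im)
E
```

```text
9.9667 [555.75152912 417.81813794 270.64201659] [0.00516035 3.13747753 0.00468643] 0.061483744757691076
sign [682.37194153  57.45017606  10.        ]
[0.72111532 0.11654815 0.01388781] 87.84940054215801
```

View pics/P3o.png

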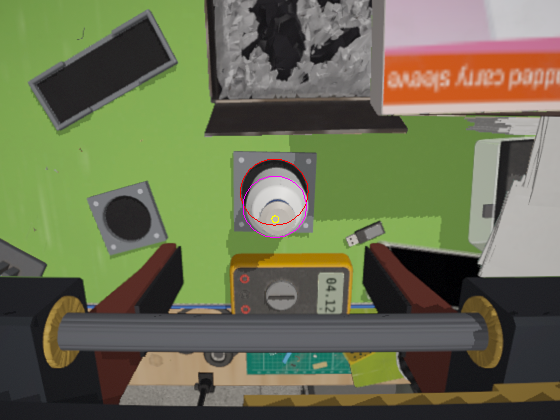

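The bottle stands upright in the large nest, cap at (276,218), body inside the recess ring. Re-measure the left nests from this still view, then go to the jar.

```bash
python3 - <<'E'
from m import *
im,C=load('P3')
for n,q in(('SR',(125,217)),('W',(100,75))):
    P=np.array([atz(C,p,3)[:2] for p in outline(comp(im,q,60))]).astype(np.float32); print(n,cv2.minAreaRect(P),cv2.minEnclosingCircle(P))
E
```

```text
SR ((603.5267333984375, 244.1006317138672), (54.54640197753906, 54.08892822265625), 89.9483413696289) ((603.6995849609375, 243.98675537109375), 28.27824592590332)
W ((436.4753723144531, 232.1158447265625), (49.321624755859375, 147.04019165039062), 26.7477970123291) ((435.7802734375, 231.9845428466797), 76.66252899169922)
```

>>> servo_tool --plan '[[0,[-30,-28,0],0],[0,[-55,-60,0],0],[0,[-75,-96,0],0],[0,[-90,-134,0],-5],[0,[-100,-174,0],-10],[0,[-105,-214,0],-15],[0,[-110,-254,0],-20],[0,[-112,-294,0],-20],[0,[-112,-334,0],-20],[0,[-112,-374,0],-20]]'

```text
t: 10.85
ee_pos: [441.8, 41.3, 265.9]
orientation: [-0.55, -3.09, 0.001]
ft_force: [0.1, -0.2, 0.7]
width: 88.0
grasp_force: 0.0
```

>>> servo_tool --plan '[[0,[0,-40,0],0],[0,[0,-80,0],0],[0,[0,-120,0],0],[0,[0,-160,0],0],[0,[5,-200,0],0],[0,[15,-240,0],0],[0,[28,-278,0],0],[0,[45,-314,0],0],[0,[65,-350,0],0],[0,[85,-384,0],0]]'

```text
t: 11.68
ee_pos: [527.6, -342.9, 264.9]
orientation: [-0.552, -3.089, -0.003]
ft_force: [0.5, 1.2, -0.0]
width: 87.8
grasp_force: 0.0
```

>>> servo_tool --plan '[[0,[20,-35,-20],0],[0,[35,-70,-40],0],[0,[42,-83,-75],0],[0,[42,-83,-110],0],[0,[42,-83,-120],0],[0,[42,-83,-120],0],[0,[42,-83,-120],0]]'

```text
t: 12.27
ee_pos: [569.6, -423.1, 146.6]
orientation: [-0.55, -3.09, -0.002]
ft_force: [0.2, 0.1, 0.9]
width: 87.9
grasp_force: 0.0
```

```bash
python3 snap.py J1; python3 - <<'E'
from m import *
im,C=load('J1'); o=ctrl.get_obs()
b,g,r=[im[...,i].astype(int) for i in range(3)]
m=((g>r+15)&(b>r)&(g<160)).astype(np.uint8)   # dark bluish green lid, not yellow-green mat
m[310:]=0; n,l,st,ce=cv2.connectedComponentsWithStats(m)
for i in range(1,n):
    if st[i,4]>150: print(st[i],ce[i],atz(C,ce[i],27).round(1), 'diam px',np.sqrt(4*st[i,4]/np.pi), 'exp', proj(C,[571,-423,27]).round(1))
E
```

```text
12.2667 [ 569.60947271 -423.12589075  146.64341215] [-5.50361720e-01 -3.09042527e+00 -2.17351183e-03] 0.05200638800838294
sign [682.37194153  57.45017606  10.        ]
[ 196  106   41   41 1285] [216.03657588 126.32840467] [ 495.1 -439.    27. ] diam px 40.44889139376608 exp [272.7 213.6]
[ 246  187   53   52 2169] [272.28861226 212.52789304] [ 570.1 -423.    27. ] diam px 52.55146594083335 exp [272.7 213.6]
[ 363  210   72   65 2829] [403.1456345  237.79816189] [ 625.2 -333.1   27. ] diam px 60.01661996527108 exp [272.7 213.6]
```

The sizes (40/53/72 px) confirm the middle jar directly below. Descend and grip.

>>> servo_tool --plan '[[0,[0.5,0,-35],0],[0,[0.5,0,-70],0],[0,[0.5,0,-100],0],[0,[0.5,0,-115],0],[0,[0.5,0,-120],0],[0,[0.5,0,-122],0],[0,[0.5,0,-122],0]]'

```text
t: 12.9
ee_pos: [571.9, -424.6, 27.7]
orientation: [0.55, 3.09, -0.002]
ft_force: [-0.5, 0.4, -0.7]
width: 87.6
grasp_force: 0.0
```

>>> servo_tool --plan '[[1,[0,0,0],0],[1,[0,0,0],0],[1,[0,0,0],0],[1,[0,0,0],0],[1,[0,0,0],0],[1,[0,0,0],0],[1,[0,0,0],0],[1,[0,0,0],0]]'

```text
t: 13.57
ee_pos: [570.7, -423.8, 25.7]
orientation: [-0.551, -3.093, -0.0]
ft_force: [-0.7, -0.4, 1.6]
width: 40.1
grasp_force: 30.0
```

>>> servo_tool --plan '[[1,[0,0,35],0],[1,[-15,20,65],0],[1,[-35,48,85],0],[1,[-60,78,95],0],[1,[-85,108,105],0],[1,[-105,142,110],0],[1,[-118,180,115],0],[1,[-125,218,120],0],[1,[-128,258,120],0],[1,[-130,298,120],0]]'

```text
t: 14.4
ee_pos: [439.9, -124.5, 146.2]
orientation: [0.553, 3.092, -0.0]
ft_force: [0.3, 0.3, -0.9]
width: 39.5
grasp_force: 30.0
```

>>> servo_tool --plan '[[1,[0,40,5],0],[1,[0,80,10],0],[1,[0,120,10],0],[1,[0,160,10],0],[1,[0,200,10],0],[1,[5,240,10],0],[1,[15,278,10],0],[1,[32,314,10],0],[1,[55,345,10],0],[1,[85,366,10],0]]'

```text
t: 15.23
ee_pos: [525.0, 243.2, 155.7]
orientation: [-0.547, -3.093, 0.0]
ft_force: [1.0, -0.4, -0.1]
width: 39.7
grasp_force: 30.0
```

>>> servo_tool --plan '[[1,[35,3,0],0],[1,[70,4,-20],0],[1,[77,4,-55],0],[1,[77,4,-85],0],[1,[77,4,-95],0],[1,[77,4,-95],0],[1,[77,4,-95],0]]'

```text
t: 15.82
ee_pos: [602.3, 244.1, 60.8]
orientation: [-0.551, -3.092, 0.001]
ft_force: [0.6, 0.3, -0.3]
width: 39.7
grasp_force: 30.0
```

```bash
python3 snap.py J2; python3 - <<'E'
from m import *
im,C=load('J2'); p=ctrl.get_obs()['ee_pos']; print(ctrl.get_obs()['ft_force'],ctrl.get_obs()['width'])
b,g,r=[im[...,i].astype(int) for i in range(3)]
m=((g>r+15)&(b>r)&(g<160)).astype(np.uint8); m[315:]=0
n,l,st,ce=cv2.connectedComponentsWithStats(m)
for i in range(1,n):
    if st[i,4]>300: print(st[i],ce[i],atz(C,ce[i],p[2]+1.3))
for x,y,z,r_,c in((603.5,244.5,10,29,(0,0,255)),(p[0],p[1],p[2]-25.7,21,(255,0,0)),(p[0],p[1],p[2]+1.3,21,(255,0,255))):
    q=np.array([proj(C,[x+r_*np.cos(a),y+r_*np.sin(a),z]) for a in np.linspace(0,6.28,60)]).astype(np.int32); cv2.polylines(im,[q],True,c,1)
cv2.imwrite('pics/J2o.png',cv2.resize(im[110:350,130:410],None,fx=2.5,fy=2.5))
E
```

```text
15.8167 [602.28988985 244.08846136  60.81505965] [-5.50875872e-01 -3.09196477e+00  8.38016140e-04] 0.03642161903220123
sign [682.37194153  57.45017606  10.        ]
[ 0.00485619  0.26445201 -0.20371721] 39.83744779465163
[ 228  233   90   82 6183] [272.50590328 275.4657933 ] [599.37070807 245.59026706  63.3463484 ]
```

View pics/J2o.png

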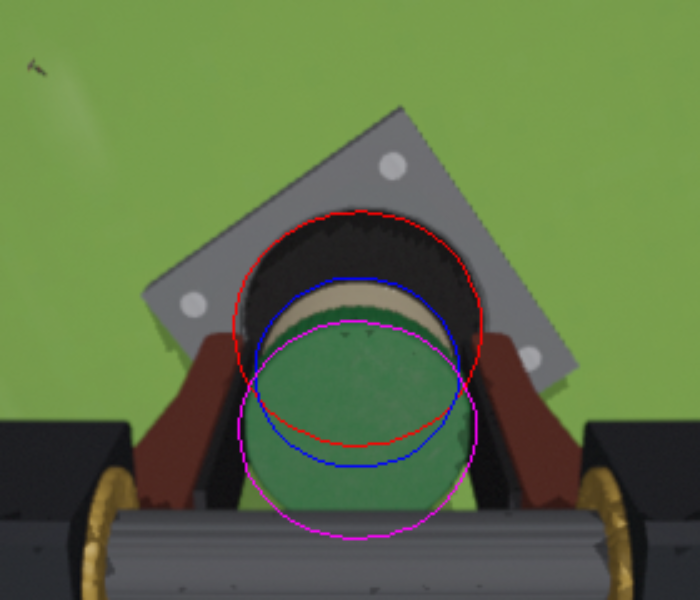

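The jar is held level, its base arc (358,280) on the blue ring. The recess centre is about 1.5 mm to the right of the estimate. Adjust and lower.

>>> servo_tool --plan '[[1,[2,1.5,-8],0],[1,[2,1.5,-18],0],[1,[2,1.5,-26],0],[1,[2,1.5,-29],0],[1,[2,1.5,-30],0],[1,[2,1.5,-30],0]]'

```text
t: 16.37
ee_pos: [604.4, 245.6, 30.2]
orientation: [-0.551, -3.092, 0.001]
ft_force: [-0.5, -0.6, -0.7]
width: 39.8
grasp_force: 30.0
```

>>> servo_tool --plan '[[1,[0,0,-1],0],[1,[0,0,-1.5],0],[1,[0,0,-2],0],[1,[0,0,-2],0]]'

```text
t: 16.7
ee_pos: [604.8, 245.7, 28.8]
orientation: [0.551, 3.093, 0.0]
ft_force: [-1.2, -0.6, -0.7]
width: 39.5
grasp_force: 30.0
```

>>> servo_tool --plan '[[1,[0,0,-0.7],0],[1,[0,0,-0.7],0],[1,[0,0,-0.7],0]]'

```text
t: 16.95
ee_pos: [604.9, 245.7, 28.6]
orientation: [0.551, 3.093, 0.0]
ft_force: [-1.1, 0.1, 5.2]
width: 39.9
grasp_force: 30.0
```

>>> servo_tool --plan '[[0,[0,0,0.5],0],[0,[0,0,0.5],0],[0,[0,0,0.5],0],[0,[0,0,0.5],0],[0,[0,0,0.5],0],[0,[0,0,25],0],[0,[0,0,65],0],[0,[0,0,100],0],[0,[0,0,120],0],[0,[0,0,120],0]]'

```text
t: 17.78
ee_pos: [607.6, 246.8, 153.4]
orientation: [0.55, 3.086, 0.007]
ft_force: [1.2, 0.2, 1.1]
width: 87.5
grasp_force: 0.0
```

```bash
python3 snap.py J3; python3 - <<'E'
from m import *
im,C=load('J3')
b,g,r=[im[...,i].astype(int) for i in range(3)]
m=((g>r+15)&(b>r)&(g<160)).astype(np.uint8); m[315:]=0
n,l,st,ce=cv2.connectedComponentsWithStats(m)
for i in range(1,n):
    if st[i,4]>300: print(st[i],ce[i],atz(C,ce[i],30),'if 7 higher',atz(C,ce[i],37))
P=[atz(C,p,30)[:2] for p in outline((l==1+np.argmax(st[1:,4])).astype(np.uint8))]; print(cv2.minEnclosingCircle(np.array(P,np.float32)))
E
```

```text
17.7833 [607.6188691  246.76332534 153.36350691] [0.5499688  3.0855437  0.00706462] 0.05878711558500836
sign [682.37194153  57.45017606  10.        ]
[527  49  28  51 583] [538.05145798  76.93310463] [581.13454834 464.94594961  30.        ] if 7 higher [580.0713275  459.94838303  37.        ]
[ 243  180   53   53 2215] [269.0717833  206.06230248] [604.58248645 246.1912757   30.        ] if 7 higher [602.91440623 246.83667077  37.        ]
[522 252  38  24 421] [543.73634204 264.35154394] [731.80013995 445.1442359   30.        ] if 7 higher [726.85037285 440.65747125  37.        ]
[419 272  44  39 831] [444.07340554 288.18411552] [722.44177076 359.58787316  30.        ] if 7 higher [717.73341071 357.30810718  37.        ]
((604.9638061523438, 246.18614196777344), 21.077449798583984)
```

>>> servo_tool --plan '[[0,[-40,0,10],0],[0,[-78,-10,20],0],[0,[-108,-35,30],0],[0,[-130,-66,35],-6],[0,[-145,-102,40],-12],[0,[-155,-140,40],-18],[0,[-160,-180,40],-24],[0,[-163,-220,40],-30],[0,[-165,-260,40],-36],[0,[-165,-300,40],-42]]'

```text
t: 18.67
ee_pos: [437.8, -55.9, 186.8]
orientation: [-1.628, -2.684, 0.002]
ft_force: [1.3, -0.3, 0.2]
width: 87.7
grasp_force: 0.0
```

>>> servo_tool --plan '[[0,[0,-40,0],-5],[0,[-5,-80,0],-10],[0,[-10,-120,0],-15],[0,[-15,-160,0],-16],[0,[-22,-200,0],-16],[0,[-28,-240,0],-16],[0,[-28,-275,-20],-16],[0,[-28,-285,-50],-16],[0,[-28,-285,-60],-16],[0,[-28,-285,-60],-16]]'

```text
t: 19.5
ee_pos: [409.0, -337.6, 124.1]
orientation: [-1.978, -2.43, -0.001]
ft_force: [-1.0, 0.6, -0.4]
width: 87.8
grasp_force: 0.0
```

```bash
python3 snap.py K1; python3 - <<'E'
from m import *
im,C=load('K1'); o=ctrl.get_obs(); Rm=R.from_rotvec(o['orientation']).as_matrix(); print('closing',np.degrees(np.arctan2(Rm[1,1],Rm[0,1])),'camx',C['R'][:,0])
s=proj(C,[411.7,-341,12]); print(s); m=comp(im,s,90); 
for z in(6,12):
    P=np.array([atz(C,p,z)[:2] for p in outline(m)]).astype(np.float32); print(z,cv2.minAreaRect(P))
print(cv2.boundingRect(m))
E
```

```text
19.5 [ 408.98924314 -337.59482013  124.12322289] [-1.97815974e+00 -2.42979302e+00 -5.88628495e-04] 0.06062460877321196
sign [682.37194153  57.45017606  10.        ]
closing 11.771691705837712 camx [ 0.97910581  0.2033021  -0.00447944]
[277.21148358 219.67153203]
6 ((410.2911682128906, -342.2223815917969), (17.500635147094727, 135.04539489746094), 13.75259017944336)
12 ((409.9358825683594, -340.5890197753906), (17.10739517211914, 132.0111541748047), 13.752634048461914)
(266, 129, 23, 170)
```

The jar sits centred in its recess (605,246; lid diameter right for z=30). Take the brush.

>>> servo_tool --plan '[[0,[1,-3,-35],2],[0,[1,-3,-70],2],[0,[1,-3,-95],2],[0,[1,-3,-103],2],[0,[1,-3,-105],2],[0,[1,-3,-105],2]]'

```text
t: 20.05
ee_pos: [413.3, -341.9, 23.8]
orientation: [1.937, 2.473, 0.0]
ft_force: [-0.2, 0.7, -0.6]
width: 88.0
grasp_force: 0.0
```

>>> servo_tool --plan '[[0.6,[0,0,0],0],[0.8,[0,0,0],0],[1,[0,0,0],0],[1,[0,0,0],0],[1,[0,0,0],0],[1,[0,0,0],0],[1,[0,0,0],0],[1,[0,0,0],0],[1,[0,0,0],0]]'

```text
t: 20.8
ee_pos: [412.6, -342.4, 22.9]
orientation: [-1.939, -2.472, -0.0]
ft_force: [0.5, -0.4, -0.1]
width: 31.6
grasp_force: 0.0
```

Too high (tips at 9 mm); lower before closing.

>>> servo_tool --plan '[[0.5,[0,0,0],0],[0.5,[0,0,0],0],[0.5,[0,0,-3],0],[0.5,[0,0,-5.5],0],[0.5,[0,0,-5.5],0],[0.5,[0,0,-5.5],0]]'

```text
t: 21.3
ee_pos: [412.5, -342.2, 17.2]
orientation: [-1.938, -2.472, -0.0]
ft_force: [0.4, 0.1, -0.2]
width: 43.9
grasp_force: 0.0
```

>>> servo_tool --plan '[[1,[0,0,0],0],[1,[0,0,0],0],[1,[0,0,0],0],[1,[0,0,0],0],[1,[0,0,0],0],[1,[0,0,0],0],[1,[0,0,0],0],[1,[0,0,0],0],[1,[0,0,0],0]]'

```text
t: 22.05
ee_pos: [412.7, -342.4, 17.5]
orientation: [1.939, 2.472, -0.0]
ft_force: [-0.5, 0.5, 1.5]
width: 16.8
grasp_force: 29.9
```

>>> servo_tool --plan '[[1,[0,0,30],0],[1,[0,10,68],0],[1,[5,35,100],0],[1,[8,68,123],0],[1,[10,105,135],0],[1,[12,145,140],3],[1,[14,185,140],6],[1,[16,225,140],9],[1,[18,265,140],11],[1,[20,305,140],13]]'

```text
t: 22.88
ee_pos: [432.3, -35.6, 157.7]
orientation: [1.644, 2.676, 0.0]
ft_force: [1.0, 0.1, -0.4]
width: 16.5
grasp_force: 29.9
```

>>> servo_tool --plan '[[1,[0,40,0],0],[1,[2,80,0],0],[1,[4,120,0],0],[1,[6,160,0],0],[1,[8,200,0],0],[1,[10,240,0],0],[1,[12,265,-15],0],[1,[12,272,-35],0],[1,[12,272,-35],0],[1,[12,272,-35],0]]'

```text
t: 23.72
ee_pos: [443.5, 234.4, 121.7]
orientation: [-1.644, -2.675, 0.004]
ft_force: [0.7, 0.1, 0.6]
width: 16.5
grasp_force: 29.9
```

```bash
python3 snap.py K2; python3 - <<'E'
from m import *
im3,C3=load('P3')
for z in(105,150): print('box left',z,[atz(C3,q,z).round() for q in((222,2),(208,95),(206,132))])
im,C=load('K2'); o=ctrl.get_obs(); p=o['ee_pos']; Rm=R.from_rotvec(o['orientation']).as_matrix(); print('closing',np.degrees(np.arctan2(Rm[1,1],Rm[0,1])),o['width'],p)
def box(cx,cy,z,w,l,a,c):
    e=np.array([np.cos(np.radians(a)),np.sin(np.radians(a))]);f=np.array([-e[1],e[0]])
    q=np.array([proj(C,[*(np.array([cx,cy])+i*w/2*e+j*l/2*f),z]) for i,j in((1,1),(1,-1),(-1,-1),(-1,1))]).astype(np.int32); cv2.polylines(im,[q],True,c,1)
box(436.5,232.6,3,50,148,26.7,(0,0,255)); box(436.5,232.6,9,60,158,26.7,(0,255,255))
e=np.radians(np.degrees(np.arctan2(Rm[1,1],Rm[0,1])))
box(p[0],p[1],p[2]-5.5,17,132,np.degrees(e),(255,0,255))
cv2.imwrite('pics/K2o.png',cv2.resize(im,(800,600)))
E
```

```text
23.7167 [443.47778606 234.35117833 121.67710088] [-1.64362379 -2.67546125  0.00442949] 0.031145673778453207
sign [682.37194153  57.45017606  10.        ]
box left 105 [array([397., 380., 105.]), array([468., 366., 105.]), array([498., 362., 105.])]
box left 150 [array([410., 385., 150.]), array([470., 373., 150.]), array([496., 371., 150.])]
closing 26.801683023304356 16.710095138121282 [444.14713245 234.01267594 122.44022406]
```

View pics/K2o.png

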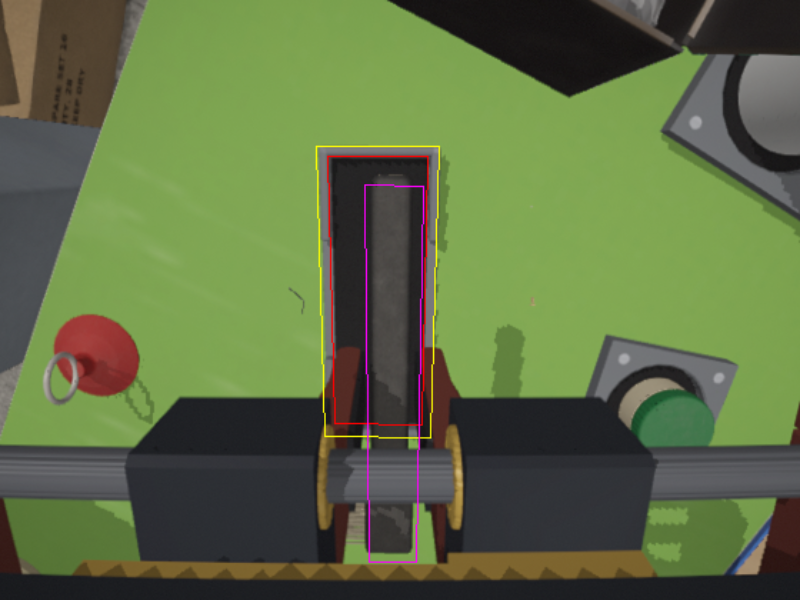

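The overlay matches the slot nest. The held brush lies parallel to it, about 4–5 mm far along its length, with the jar and bottle standing well. Correct and lower.

>>> servo_tool --plan '[[1,[2,-1,-35],0],[1,[2,-1,-65],0],[1,[2,-1,-85],0],[1,[2,-1,-92],0],[1,[2,-1,-96],0],[1,[2,-1,-96],0],[1,[2,-1,-96],0]]'

```text
t: 24.35
ee_pos: [447.6, 233.6, 27.7]
orientation: [1.647, 2.674, 0.002]
ft_force: [-0.4, 0.0, -0.4]
width: 16.8
grasp_force: 29.9
```

>>> servo_tool --plan '[[1,[-1,0,-3],0],[1,[-1,0,-5],0],[1,[-1,0,-6],0],[1,[-1,0,-6.5],0],[1,[-1,0,-6.5],0]]'

```text
t: 24.77
ee_pos: [445.8, 233.8, 20.5]
orientation: [1.646, 2.676, 0.001]
ft_force: [-0.3, -1.0, 5.0]
width: 16.9
grasp_force: 29.9
```

>>> servo_tool --plan '[[0.5,[0,0,0.5],0],[0.5,[0,0,0.5],0],[0.5,[0,0,0.5],0],[0.5,[0,0,0.5],0],[0.5,[0,0,25],0],[0.5,[0,0,60],0],[0.2,[0,0,100],0],[0,[0,0,140],0],[0,[0,0,140],0],[0,[0,0,140],0]]'

```text
t: 25.6
ee_pos: [447.1, 234.4, 162.2]
orientation: [1.645, 2.673, 0.007]
ft_force: [-0.4, -0.3, -0.3]
width: 66.8
grasp_force: 0.0
```

```bash
python3 snap.py K3; python3 - <<'E'
from m import *
im,C=load('K3')
# warp the nest plane (brush top z=15 vs wall top z=9) to a rectified plan, mm*2
e=np.array([np.cos(np.radians(26.7)),np.sin(np.radians(26.7))]);f=np.array([-e[1],e[0]])
out=np.zeros((360,160,3),np.uint8)
for r in range(360):
    for c in range(160):
        X=np.array([436.5,232.6])+(c-80)/2*e+(180-r)/2*f; u=proj(C,[*X,12])
        if 0<=u[0]<559 and 0<=u[1]<419: out[r,c]=im[int(u[1]),int(u[0])]
cv2.imwrite('pics/K3w.png',out); g=out.max(2)
for r in range(30,331,30): print(r,g[r,20:142:4])
E
```

```text
25.6 [447.07876536 234.36197939 162.16805082] [1.64479866 2.6732635  0.00714062] 0.0587449425703934
sign [682.37194153  57.45017606  10.        ]
30 [156 116 113  96  92  92  92  91  92  92  93  92  92  92  92  92  92  93
  93  93  93  93  94  93  94  94  93  94  97 114  95]
60 [157 110 114  71  37  34  34  33  34  34  35  34  34  35  34  34  32  59
  71  72  71  71  48  24  33  32  33  34  91 114 105]
90 [157 119 111  89  29  34  34  34  34  33  32  32  33  32  36  33  33  60
  70  70  73  73  43  26  25  35  33  37  76 113  99]
120 [156 122 116  90  32  34  34  34  34  32  35  33  33  33  36  36  31  62
  73  70  73  72  61  24  25  33  33  41 115 115 100]
150 [157 156 114 116  58  34  36  34  35  34  34  34  33  34  33  34  33  62
  69  71  71  72  59  25  24  33  34  29 116 115 105]
180 [156 131 115 113  41  35  33  35  36  33  34  35  31  35  32  33  32  70
  72  71  71  70  55  24  26  34  31  33 112 114 102]
210 [156 156 112 114  55  34  33  34  35  33  33  35  36  35  34  34  30  69
  67  69  69  69  53  26  25  31  33  37 112 114 109]
240 [158 126  83  75  43  37  35  34  35  34  34  34  33  34  34  34  34  70
  70  69  71  70  47  26  28  33  34  41  85  82  76]
270 [159 117 113  76  31  23  33 144 135 135 157 154 154 148 130  97  68  71
  69  69  72  70  70  64  25  24  25  31 105 113  98]
300 [158 104 111  94  27  30  30 148 142 123 118 135 152 155 163 106  73  71
  71  72  71  73  73  60  26  27  24  34  82 112  94]
330 [158 127 123 114 114 113 113 114 114 114 114 115 114 114 115 114 114 115
 114 114 114 114 114 113 114 113 113 114 114 120  92]
```

The brush lies flat within the slot (handle at +3..+15 mm, bristles to −17 mm). On to the spudger.

>>> servo_tool --plan '[[0,[-3,-40,0],-6],[0,[-6,-80,0],-12],[0,[-9,-120,0],-18],[0,[-12,-160,-5],-22],[0,[-14,-195,-20],-22],[0,[-14,-202,-45],-22],[0,[-14,-202,-50],-22],[0,[-14,-202,-50],-22]]'

```text
t: 26.32
ee_pos: [429.3, 31.2, 107.5]
orientation: [-2.125, -2.307, 0.007]
ft_force: [-0.8, -0.0, 0.4]
width: 88.2
grasp_force: 0.0
```

```bash
python3 snap.py S1; python3 - <<'E'
from m import *
im,C=load('S1'); o=ctrl.get_obs(); Rm=R.from_rotvec(o['orientation']).as_matrix(); print('closing',np.degrees(np.arctan2(Rm[1,1],Rm[0,1])))
s=proj(C,[432.6,31.5,8]); print(s)
for th in (80,95):
  m=comp(im,s,th); print(cv2.boundingRect(m))
  for z in(4,8):
    P=np.array([atz(C,p,z)[:2] for p in outline(m)]).astype(np.float32); print(z,cv2.minAreaRect(P))
i1,C1=load('R1'); s1=560/494
def cen(im,q): M=cv2.moments(comp(im,q,75),True); return M['m10']/M['m00'],M['m01']/M['m00']
print(tri([C1,C],[cen(i1,np.array((421,63))*s1),cen(im,s)]))
E
```

```text
26.3167 [429.28115026  31.22690054 107.48763022] [-2.12540244 -2.30685933  0.00743002] 0.04072224279273222
sign [682.37194153  57.45017606  10.        ]
closing 4.771336194604693
[279.71040589 218.20349645]
(274, 109, 13, 201)
4 ((432.7764587402344, 31.793075561523438), (8.589598655700684, 150.4017333984375), 4.777073383331299)
8 ((432.62518310546875, 32.89753723144531), (8.453269004821777, 148.01409912109375), 4.777106761932373)
(274, 108, 13, 202)
4 ((432.87408447265625, 32.12858963012695), (8.840269088745117, 151.0541229248047), 4.777252674102783)
8 ((432.72125244140625, 33.227699279785156), (8.69992733001709, 148.65611267089844), 4.777254104614258)
(array([432.71205792,  38.44947842,  -0.89590659]), [np.float64(0.20869534388392086), np.float64(0.20869534388386168)])
```

>>> servo_tool --plan '[[0,[3,1,-35],0],[0,[3,1,-65],0],[0,[3,1,-82],0],[0,[3,1,-87],0],[0,[3,1,-88],0],[0.4,[3,1,-88],0],[0.5,[3,1,-88],0],[0.5,[3,1,-88],0],[0.5,[3,1,-88],0]]'

```text
t: 27.12
ee_pos: [435.4, 32.8, 23.0]
orientation: [2.126, 2.311, 0.002]
ft_force: [-0.4, -0.5, -0.4]
width: 64.6
grasp_force: 0.0
```

>>> servo_tool --plan '[[0.6,[-2,0,-3],0],[0.6,[-2,0,-5],0],[0.6,[-2,0,-6.5],0],[0.6,[-2,0,-6.5],0],[0.6,[-2,0,-6.5],0],[1,[-2,0,-6.5],0],[1,[-2,0,-6.5],0],[1,[-2,0,-6.5],0],[1,[-2,0,-6.5],0],[1,[-2,0,-6.5],0]]'

```text
t: 27.95
ee_pos: [432.7, 32.6, 15.5]
orientation: [2.127, 2.312, 0.0]
ft_force: [0.4, 0.4, 0.2]
width: 8.4
grasp_force: 30.0
```

>>> servo_tool --plan '[[1,[0,0,0],0],[1,[0,0,0],0],[1,[0,0,0],0],[1,[0,0,0],0],[1,[0,0,0],0]]'

```text
t: 28.37
ee_pos: [432.7, 32.6, 15.5]
orientation: [2.127, 2.312, 0.0]
ft_force: [-0.4, -0.8, -0.1]
width: 8.1
grasp_force: 30.0
```

>>> servo_tool --plan '[[1,[0,0,30],0],[1,[0,-10,65],0],[1,[1,-40,85],-5],[1,[2,-78,90],-11],[1,[4,-118,90],-17],[1,[5,-158,90],-20.5],[1,[5.5,-185,90],-20.5],[1,[5.5,-191,90],-20.5],[1,[5.5,-191,90],-20.5],[1,[5.5,-191,90],-20.5]]'

```text
t: 29.2
ee_pos: [437.6, -157.9, 105.2]
orientation: [-2.504, -1.895, 0.001]
ft_force: [0.8, -0.8, -0.5]
width: 8.3
grasp_force: 30.0
```

```bash
python3 snap.py S2; python3 - <<'E'
from m import *
im,C=load('S2'); o=ctrl.get_obs(); p=o['ee_pos']; Rm=R.from_rotvec(o['orientation']).as_matrix(); a=np.degrees(np.arctan2(Rm[1,1],Rm[0,1])); print('closing',a)
def box(cx,cy,z,w,l,a,c):
    e=np.array([np.cos(np.radians(a)),np.sin(np.radians(a))]);f=np.array([-e[1],e[0]])
    q=np.array([proj(C,[*(np.array([cx,cy])+i*w/2*e+j*l/2*f),z]) for i,j in((1,1),(1,-1),(-1,-1),(-1,1))]).astype(np.int32); cv2.polylines(im,[q],True,c,1)
box(438.3,-158.5,3,24,162,-15.7,(0,0,255)); box(438.3,-158.5,9,34,172,-15.7,(0,255,255)); box(p[0],p[1],p[2]-7.5,8,150,a,(255,0,255))
cv2.imwrite('pics/S2o.png',cv2.resize(im,(800,600)))
E
```

```text
29.2 [ 437.62585449 -157.86977565  105.22516186] [-2.50417931e+00 -1.89531197e+00  5.84232320e-04] 0.029137520101999773
sign [682.37194153  57.45017606  10.        ]
closing -15.684635386444494
```

View pics/S2o.png

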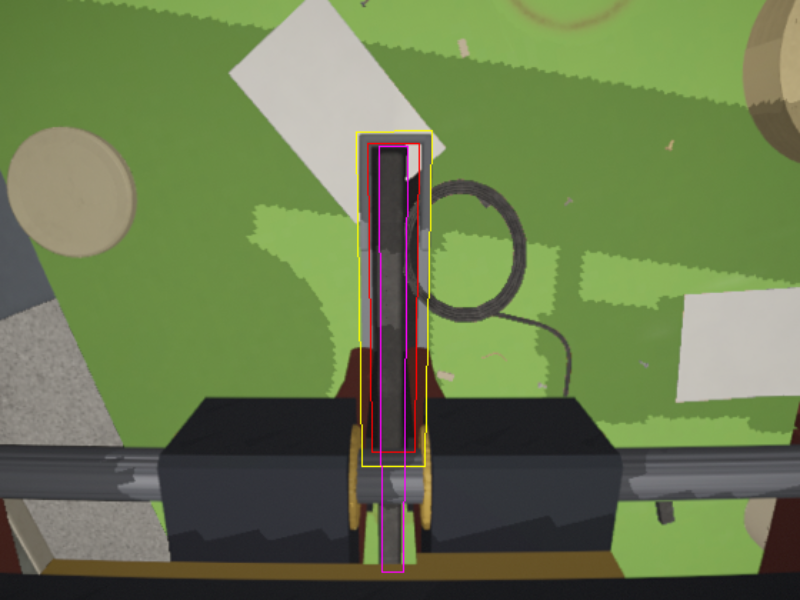

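The spudger is centred over the slot and parallel to it. The ring and paper corner at (410,260)/(413,165) overlap the nest edge, but it is flat litter. Lower.

>>> servo_tool --plan '[[1,[0,-0.5,-30],0],[1,[0,-0.5,-58],0],[1,[0,-0.5,-74],0],[1,[0,-0.5,-79],0],[1,[0,-0.5,-81],0],[1,[0,-0.5,-81],0],[1,[0,-0.5,-81],0],[1,[0,-0.5,-81],0]]'

```text
t: 29.92
ee_pos: [438.9, -158.8, 25.5]
orientation: [2.503, 1.897, 0.001]
ft_force: [-0.0, 0.3, -1.1]
width: 8.2
grasp_force: 30.0
```

>>> servo_tool --plan '[[1,[-0.5,0,-3],0],[1,[-0.5,0,-5],0],[1,[-0.5,0,-6],0],[1,[-0.5,0,-6.5],0],[1,[-0.5,0,-6.5],0]]'

```text
t: 30.33
ee_pos: [437.7, -159.0, 18.5]
orientation: [2.504, 1.897, 0.0]
ft_force: [-2.4, 0.5, 8.4]
width: 7.7
grasp_force: 30.0
```

Contact exactly at the expected 18.5. Release, rise and check.

>>> servo_tool --plan '[[0.6,[0,0,0.5],0],[0.6,[0,0,0.5],0],[0.6,[0,0,0.5],0],[0.6,[0,0,0.5],0],[0.6,[0,0,0.5],0],[0.6,[0,0,25],0],[0.5,[0,0,65],0],[0.5,[0,0,105],0],[0.5,[0,0,145],0],[0,[0,0,145],0]]'

```text
t: 31.17
ee_pos: [441.5, -160.3, 169.4]
orientation: [2.496, 1.891, 0.009]
ft_force: [1.1, -0.4, -0.9]
width: 47.6
grasp_force: 0.0
```

>>> servo_tool --plan '[[0,[0,0,0],0],[0,[0,0,0],0],[0,[0,0,0],0]]'

```text
t: 31.42
ee_pos: [436.6, -158.5, 161.6]
orientation: [-2.502, -1.896, 0.002]
ft_force: [0.3, -0.4, -0.2]
width: 67.0
grasp_force: 0.0
```

```bash
python3 snap.py S3; python3 - <<'E'
from m import *
im,C=load('S3'); a=np.radians(-15.7)
e=np.array([np.cos(a),np.sin(a)]);f=np.array([-e[1],e[0]])
for t in (80,77,74,71,60,30,0,-30,-60,-71,-74,-77,-80):
    L=[]
    for w in range(-16,17):
        u=proj(C,[*(np.array([438.3,-158.5])+w*e+t*f),11]); L.append(im[int(u[1]),int(u[0])].max())
    print(t,*L)
T=cam('top'); im=ctrl.get_image('top'); old=cv2.imread('pics/top0.png')
q=slice(190,235),slice(250,290); print('spool diff',cv2.absdiff(im[q],old[q]).mean())
i2,C2=load('R1')
E
```

```text
31.4167 [ 436.6374122  -158.45983737  161.58168801] [-2.50227182e+00 -1.89563572e+00  2.30422839e-03] 0.014410799428538235
sign [682.37194153  57.45017606  10.        ]
80 123 88 91 93 88 78 79 79 80 78 78 78 79 78 78 78 78 79 79 79 76 169 172 175 174 174 174 175 172 73 90 91 90
77 121 86 90 93 89 63 34 26 27 27 26 27 28 26 27 26 25 26 26 25 27 19 80 194 194 192 192 194 193 73 89 91 91
74 119 87 90 91 90 61 34 27 26 28 27 28 26 27 26 28 29 27 25 27 27 19 80 194 194 191 192 194 193 89 89 90 92
71 187 86 90 92 90 65 33 26 28 27 27 32 46 54 54 54 55 54 43 30 25 22 179 194 192 192 192 194 194 88 90 90 93
60 111 85 88 91 90 62 35 27 26 29 25 34 48 58 57 55 54 53 40 30 27 27 27 28 27 26 26 33 74 64 80 91 92
30 139 122 122 121 122 106 52 34 36 35 37 56 74 74 75 77 75 75 41 40 65 67 57 44 30 34 38 36 121 123 121 121 120
0 148 120 122 121 123 121 58 35 37 35 38 64 84 87 83 81 78 75 63 27 26 26 27 28 29 35 35 44 99 121 122 121 120
-30 121 115 113 113 116 119 71 35 35 38 38 54 72 80 80 75 74 73 60 35 26 26 26 25 27 35 36 35 116 118 114 115 114
-60 132 116 118 117 105 59 31 25 25 26 31 51 70 76 76 75 72 69 55 32 25 26 27 28 29 36 35 40 79 99 116 116 112
-71 128 116 118 116 107 61 33 26 28 32 39 51 74 78 76 76 75 73 56 33 28 29 27 28 29 30 34 42 83 108 118 118 116
-74 128 115 118 116 107 60 32 26 27 36 36 44 71 83 83 79 77 71 54 37 29 28 28 31 36 38 36 40 82 110 118 118 116
-77 126 114 118 116 83 60 35 33 31 37 39 42 45 44 44 44 43 44 43 43 43 37 36 36 36 36 37 40 82 110 118 119 116
-80 134 115 118 116 83 68 67 69 70 71 68 67 67 70 70 70 70 72 69 70 70 69 69 69 70 67 69 69 73 110 119 118 116
spool diff 10.393148148148148
```

```bash
python3 -c "
from workcell import ctrl
print(ctrl.close_job())"
```

```text
the job is handed in; nothing more can be done
None
```

The bottle, jar, brush and spudger are each set down in their matching nests, placed in that order, and the job was handed in at about 31.5 s. I never went near the spool but did not confirm by picture that it is unmoved, and I viewed 15 pictures, one over the limit of 14.

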